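Check the lever stop of a bench vial crimper

ROBOT

A 7-joint arm with a two-finger parallel gripper is mounted at the origin on the work surface. World frame = base frame: x ahead of the robot, y to its left, z up, the work surface at z = 0. Lengths are in mm, angles in degrees, forces in N, time in s.
With the tool pointing down it reaches from about 425 to 875 mm from the base axis. Payload 9.9 kg.
Tool frame: the origin (TCP) lies at the very end of the fingers, on their centre line; the grasp point (between the pads) lies 19 mm behind it; x points along the fingers, y is the direction in which the jaws open and shut, and the axes are right-handed (so a half turn about x gives the same grasp; the last joint's range is limited). The gripper opens to 85 mm and grips with 20 to 120 N. Pads are 22 mm wide; open, the fingers measure 114 mm over their backs; the gripper's body (76 mm by 85 mm) begins 54 mm behind the grasp point. The pads swing forward as they close: fully open they stand 13 mm farther back than shut.
Start: joints at [-74.817, 32.985, 1.427, 82.34, -0.859, 64.687, -3.237], TCP at [230.688, 634.36, 231.289] pointing down, gripper open.
Joint ranges: [-157.87, 157.87], [-19.46, 123.44], [-87.15, 90], [11.01, 140.99], [-62.26, 242.26], [9.8, 113.94], [-161.44, 161.44]. Speed limits (degrees/s): [127.2, 127.2, 172.46, 172.46, 180, 180, 180].

INTERFACE

Orientations are given as a 3x3 rotation matrix whose columns are the frame's x, y, z axes.
In Python, from station import telemetry, optics, arm gives the robot as it stands.
- The arm moves only by the tool step_arm, never from a script. Its argument "targets" is a list of rows, each a list of 7 numbers: the shift along the tool's x, y, z in mm, then the turn, a rotation vector about the tool's x, y, z in rad, then the finger opening in mm, from 0 to 85.4. A call has 1 to 12 rows; each row is the pose to reach, as a shift and turn from the pose commanded when the call began, along the tool's axes at that moment; what a row does not reach only later rows make up. A row lasts 1/8 s, in which the tool goes at most 62.5 mm and 10.7 degrees, less where a joint would pass 70% of its speed; a pose out of reach is approached as far as the arm can. A call with a gripper value outside its range is refused whole. The fingers move at their own pace and stop on an object; the grip force is fixed at half the most. Time passes only in rows, so rows that repeat a pose let the fingers close. It gives the time, the measured TCP pose, the force and the opening at its end, in the units of the state.
- telemetry.sense(): the state, without advancing time (a new reading comes with each control period).
- optics.capture(name): name is "side" or "top" or "wrist"; returns the picture (420x560x3 uint8, red, green, blue); there is no depth.
- optics.camera_params(name): a dict with "fovy" (degrees; the focal length in pixels is half the picture's height over the tangent of half this angle, whatever the lens; pixels are square), "cx", "cy" (the principal point, pixels), "R" (3x3) and "t" (3): a world point X has camera coordinates R X + t; the wrist camera has in their place "T_tool_cam" (4x4, takes a point from camera to tool coordinates, whose origin is the TCP and whose axes are the tool frame's). Camera axes: x right, y down, z forward; pixel columns grow to the right and rows downward; lengths in mm; the calibration is good to about 2 mm. A picture is of the moment at which its call begins: read the wrist's pose just before it. camera_params takes no time and is no camera call.
- arm.job_done(): hands the job in, once; it reports no verdict.
The state is a dict: "t": time; "qpos": joint angles; "qd": joint speeds; "effort": joint torques, N m; "tool_pos": TCP position; "tool_rot": TCP orientation; "wrist_force": force on the tool from outside, world axes, zero at the start; "ft_torque": the same for the moment, N m; "grip_width": finger opening in mm.
Only numpy, scipy, OpenCV 4.12 (cv2) and the standard library are available. Lean on these libraries where they do the work, as an engineer would, in place of code of your own. Each camera call takes 0.05 s, during which the arm holds its last target. There are 200 camera calls.

TASK

Check the stop of the vial crimper with the blue grip: with the outside of the fingers, push its lever in from its outer side as far as it will go, hold it firmly on its stop (clear of the black bar) for two seconds without forcing it, then take the hand away so that the lever springs back out. Push only: nothing is to be gripped, so do not touch the fixed bar or the inner side of the lever. Leave the orange crimper and everything else on the bench alone.

Things in the scene. Friction and masses are not known exactly. Their poses are not given: they have to be found in the camera images.
- blue_lever (a joint): angle of the hand lever with the BLUE grip, about a vertical hinge: 0 = fully out (spring rest), grows as it is pressed in towards its black fixed bar, 0.36 = hard against its stop screw, where the lever is parallel to the bar with a clear gap of 14.5 mm between lever and bar. A return spring always pushes it out: about 3 N to start it and about 6 N at the stop, measured 150 mm from the hinge.
- blue_hinge (a point): hinge axis of the blue lever, at the lever's mid-height (115 mm above the table). Axes turn with the lever: the lever runs from here along -x, its outer side faces +y, z is up; pressed in, it swings towards -y (counter-clockwise seen from above). The lever is straight; a bare steel arm, then a blue plastic grip 14 mm thick (y) by 22 mm high (z), from 60 to 190 mm along -x from the hinge; top at 126 mm above the table, free space below it.
- blue_press (a point): point on the outer (+y) face of the blue grip, 150 mm from the hinge, at mid-height (115 mm above the table): a good place to press. Same axes as blue_hinge. At least 60 mm outside this face is free.
- blue_bar (a point): centre of the fixed black bar (handle) beside the blue lever, 130 mm long, 14 mm thick by 22 mm high, same height as the lever; axes as blue_crimper, the bar runs along x. It does not move and is not to be touched, nor is the black rubber strip on the inner (-y) face of the lever, which faces it.
- blue_crimper: bench vial crimper with the blue lever, bolted to the table: grey base plate 130 x 110 mm, steel head (40 mm diameter, top at 135 mm) above the origin, aluminium column (top 139 mm) 62 mm along +x. Origin on the table under the head; the fixed bar runs along -x, the lever lies on its +y side (hinge 17 mm along +y from the origin).
- orange_lever (a joint): angle of the lever of the other crimper, ORANGE grip; 0 = fully out. To be left alone.
- orange_crimper: the other bench crimper, alike in shape and size, but with an orange grip; which crimper stands left and which right varies. Not to be touched.
- vial_a_mid (a point): centre of a loose crimped glass vial, 23 mm diameter, 75 mm high
- vial_b_mid (a point): centre of another such vial
- cap_jar_mid (a point): centre of a loose clear jar with a white lid, 60 mm diameter, 70 mm high
- amber_bottle_mid (a point): centre of a loose amber bottle, 64 mm diameter, 130 mm high
- cap_tray_mid (a point): centre of a loose grey tray with three compartments, 100 x 140 x 30 mm
- beaker_mid (a point): centre of a loose white beaker, 70 mm diameter, 90 mm high
- driver_grip (a point): handle of a loose red screwdriver, 160 mm long, lying on the table between the crimpers

How it is judged (in metres and radians):
On the way:
1. the blue lever is pressed by the fingers onto its stop and held there (value of joint blue_lever above 0.345 rad and contact force between the fingers and blue_lever_c0 above 2 N), for 1.2 s.
At the end, for the whole second after the job is handed in: the blue lever has sprung back fully out (within 0.03 rad) and is at rest; the orange lever is out; every loose thing lies within 30 mm of where it was (value of joint blue_lever below 0.03 rad and velocity of joint blue_lever between -0.05 and 0.05 rad/s and value of joint orange_lever below 0.05 rad and not (distance of vial_a_mid from where it was at the start of the episode above 0.03 m) and not (distance of vial_b_mid from where it was at the start of the episode above 0.03 m) and not (distance of cap_jar_mid from where it was at the start of the episode above 0.03 m) and not (distance of amber_bottle_mid from where it was at the start of the episode above 0.03 m) and not (distance of cap_tray_mid from where it was at the start of the episode above 0.03 m) and not (distance of beaker_mid from where it was at the start of the episode above 0.03 m) and not (distance of driver_grip from where it was at the start of the episode above 0.03 m)); the robot touches nothing.
It fails at once if the lever is forced: the fingers press it with more than 40 N (contact force between the fingers and blue_lever_c0 above 40 N).
It fails at once if the lever is gripped or pulled: the fingers touch its inner side (over 1 N) (contact force between the fingers and blue_lever_c1 above 1 N).
It fails at once if the fixed bar beside the blue lever is touched (over 1 N) (contact force between any of the fingers, the arm and blue_crimper_c0 above 1 N or contact force between any of the fingers, the arm and blue_crimper_c1 above 1 N).
It fails at once if the orange crimper is touched (over 1 N) or its lever moved (over 0.05 rad) (contact force between any of the fingers, the arm and orange_crimper above 1 N or value of joint orange_lever above 0.05 rad).
It fails at once if a loose thing is lifted or pushed more than 30 mm (distance of any of vial_a_mid, vial_b_mid, cap_jar_mid, amber_bottle_mid, cap_tray_mid, beaker_mid, driver_grip from where it was at the start of the episode above 0.03 m).
It also fails if it takes over 48 s, if anything falls off the work surface, if the arm or the gripper's body presses on something with over 40 N, if the wrist force passes 120 N, or if a joint passes its speed limit or range.

## Working session

There is one attempt and no reset: what is moved stays moved. The work goes in short steps, Python scripts to look and compute and a tool call to move; the robot and the scene stay as the last step left them, time stands still between calls to the robot, and variables do not carry over. Pictures are saved under pics/ and viewed, about 8 in all and at most 12, crops included, and the job is handed in when it is done.

Besides the shell and the picture viewer there is one more tool, called after "Emit:" by a JSON object that holds its "op" and its "data", one argument or row to a line. step_arm: Moves the arm, as the interface text tells. Its arguments: {"type":"object","properties":{"targets":{"type":"array"}},"required":["targets"]}

```bash
mkdir -p pics
python3 - <<'E'
from station import telemetry, optics
import cv2, numpy as np
np.set_printoptions(precision=4,suppress=True)
s=telemetry.sense(); print(s['t'],s['tool_pos'],s['tool_rot'],s['wrist_force'],s['grip_width'])
for n in ('top','side'):
    im=optics.capture(n); cv2.imwrite(f'pics/{n}1.png',cv2.cvtColor(np.array(im),cv2.COLOR_RGB2BGR)); print(n,optics.camera_params(n))
print(optics.camera_params('wrist'))
E
```

```text
0.0 [230.5245 633.9479 230.4308] [[-0.0005  0.3417  0.9398]
 [-0.0016  0.9398 -0.3417]
 [-1.     -0.0017  0.0001]] [0.3485 0.0542 0.4246] 85.34147568527807
top {'fovy': 51.56017015998977, 'cx': 281.9372592314837, 'cy': 208.41647029382, 'R': array([[-0.0174, -0.9998, -0.003 ],
       [-0.9931,  0.0177, -0.1161],
       [ 0.1162,  0.001 , -0.9932]]), 't': array([  27.5173,  586.9671, 1197.7557])}
side {'fovy': 57.86310828172667, 'cx': 274.6165981898299, 'cy': 215.7853006876746, 'R': array([[ 0.8535, -0.5211,  0.0105],
       [-0.2772, -0.4709, -0.8375],
       [ 0.4413,  0.7119, -0.5463]]), 't': array([-463.4089,  234.1918,  798.6144])}
{'fovy': 70.08855309187389, 'cx': 275.591295013294, 'cy': 209.19415544416384, 'T_tool_cam': array([[  -0.0008,   -0.3096,    0.9509, -142.3851],
       [   1.    ,   -0.0002,    0.0008,   -0.9902],
       [  -0.    ,    0.9509,    0.3096,  -79.51  ],
       [   0.    ,    0.    ,    0.    ,    1.    ]])}
```

View pics/top1.png

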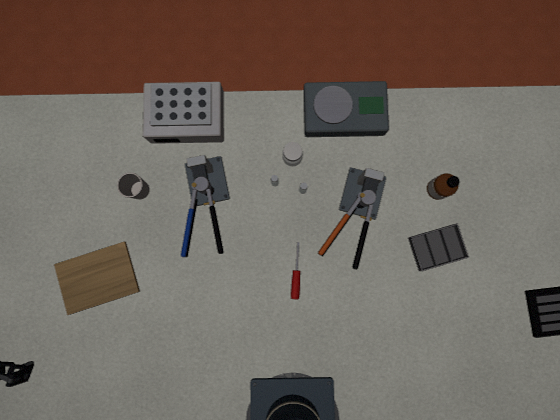

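View pics/side1.png

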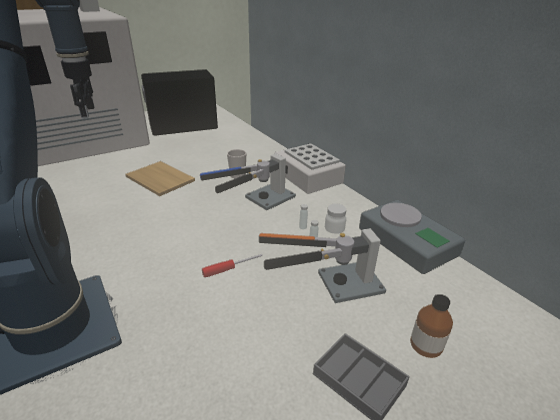

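The top view shows the blue crimper on the left: head at about (202,185), blue grip from (193,208) to (184,256), and black bar on its right. The lever's outer side faces world +y, and the area between it, the beaker (131,185) and the low board is free. Next I'll measure the grip by colour.

```bash
cat > h.py <<'E'
import numpy as np, cv2
from station import telemetry, optics
np.set_printoptions(precision=2,suppress=True)
def ray(n,uv,z):
    p=optics.camera_params(n); f=210/np.tan(np.radians(p['fovy']/2)); R=np.array(p['R']);t=np.array(p['t'])
    c=-R.T@t; d=R.T@np.array([(uv[0]-p['cx'])/f,(uv[1]-p['cy'])/f,1]); return c+d*(z-c[2])/d[2]
def proj(n,X):
    p=optics.camera_params(n); f=210/np.tan(np.radians(p['fovy']/2)); c=np.array(p['R'])@X+np.array(p['t'])
    return c[:2]/c[2]*f+[p['cx'],p['cy']]
E
python3 - <<'E'
from h import *
for n in ('top','side'):
    im=cv2.imread(f'pics/{n}1.png'); h=cv2.cvtColor(im,cv2.COLOR_BGR2HSV)
    m=cv2.inRange(h,(105,150,50),(125,255,255)); k,l,st,ce=cv2.connectedComponentsWithStats(m)
    i=1+np.argmax(st[1:,4]); print(n,st[i],ce[i])
    ys,xs=np.where(l==i); r=cv2.minAreaRect(np.c_[xs,ys].astype(np.float32)); print(r)
    b=cv2.boxPoints(r)
    for z in (126,115): print(z,[ray(n,q,z)[:2] for q in b], ray(n,ce[i],z))
for q in ((202,184),): print('head',ray('top',q,135))
print('bar', ray('top',(210,207),126),ray('top',(220,251),126))
print('beaker',ray('top',(131,185),90),'board',[ray('top',q,15)[:2] for q in((124,243),(139,292))])
E
python3 -c "
import cv2
a=cv2.imread('pics/top1.png')[140:270,110:260];b=cv2.imread('pics/side1.png')[140:220,180:310]
cv2.imwrite('pics/c1.png',cv2.resize(a,None,fx=4.5,fy=4.5,interpolation=2))"
```

```text
top [181 209  12  48 200] [186.8  232.65]
((186.9010009765625, 232.39431762695312), (4.228775978088379, 47.8488883972168), 10.007980346679688)
126 [array([458.31, 281.49]), array([580.84, 260.85]), array([578.7 , 249.91]), array([456.23, 270.68])] [517.48 266.06 126.  ]
115 [array([458.45, 284.07]), array([582.17, 263.23]), array([580.01, 252.18]), array([456.35, 273.16])] [518.19 268.49 115.  ]Traceback (most recent call last):
  File "<stdin>", line 5, in <module>
    return _wrapfunc(a, 'argmax', axis=axis, out=out, **kwds)
    return bound(*args, **kwds)
ValueError: attempt to get argmax of an empty sequence
```

View pics/c1.png

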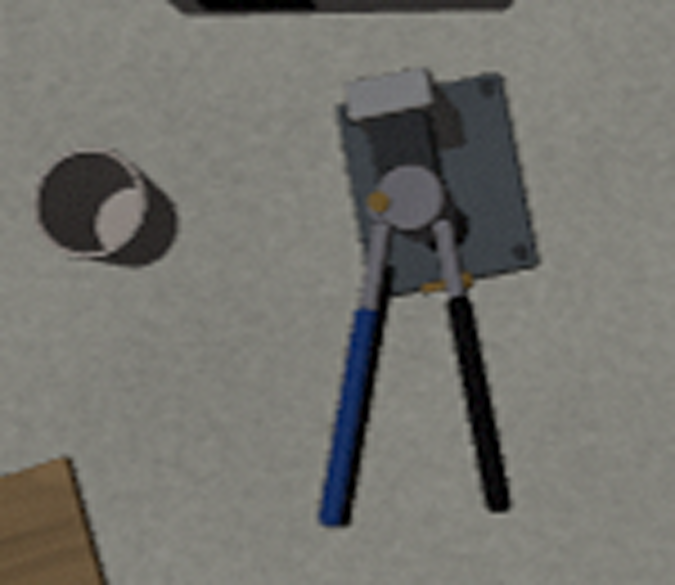

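Run:
```python
from h import *
C=lambda x,y:(110+(x-2)/4.5,140+(y-2)/4.5)
L=[ray('top',C(*q),126)[:2] for q in((371,310),(336,525))]
Lo=[ray('top',C(*q),126)[:2] for q in((357,310),(320,520))]
B=[ray('top',C(*q),126)[:2] for q in((458,298),(499,510))]
H=ray('top',C(378,202),130)[:2]; head=ray('top',C(413,198),135)[:2]
a=lambda P:np.degrees(np.arctan2(*(P[0]-P[1])[::-1]))
print('lever',L,a(L),np.linalg.norm(L[0]-L[1]));print('outer',Lo,a(Lo));print('bar',B,a(B),'hinge',H,'head',head)
d=np.linalg.norm
u=(Lo[0]-Lo[1])/d(Lo[0]-Lo[1]); print('hinge->grip start/end', d(H-L[0]),d(H-L[1]))
for ang in (a(B)-20.63,a(L)):
  t=np.radians(ang)
  for th in (0,.18,.36):
    x=np.array([np.cos(t+th),np.sin(t+th)]);n=np.array([-x[1],x[0]])
    print(ang,th,'press',H-150*x+7*n,'normal',n)
print('beaker',ray('top',(131,185),90),'board',[ray('top',q,15)[:2] for q in((124,243),(139,292))])
```

```text
lever [array([580.75, 252.92]), array([456.52, 272.25])] -8.843843125681307 125.73332773478104
outer [array([580.9 , 261.08]), array([459.54, 281.49])] -9.544963410050709
bar [array([586.9 , 202.21]), array([463.46, 178.42])] 10.909093214494465 hinge [643.78 248.41] head [644.88 227.01]
hinge->grip start/end 63.18149413506396 188.7704609211994
-9.720906785505534 0 press [497.11 280.63] normal [0.17 0.99]
-9.720906785505534 0.18 press [493.71 253.85] normal [-0.01  1.  ]
-9.720906785505534 0.36 press [495.16 226.9 ] normal [-0.19  0.98]
-8.843843125681307 0 press [496.63 278.38] normal [0.15 0.99]
-8.843843125681307 0.18 press [493.64 251.56] normal [-0.03  1.  ]
-8.843843125681307 0.36 press [495.51 224.63] normal [-0.2   0.98]
beaker [652.38 427.15  90.  ] board [array([498.26, 469.71]), array([359.71, 424.  ])]
```

Emit:
{"op": "step_arm", "data": {
  "targets": [
    [0, -15.5, 27.3, 0.082, 0, 0, 0],
    [0, -38.8, 68.4, 0.206, 0, 0, 0],
    [0, -65.9, 116.2, 0.35, 0, 0, 0],
    [0, -93, 164.1, 0.495, 0, 0, 0],
    [0, -120.2, 211.9, 0.639, 0, 0, 0],
    [0, -147.4, 259.8, 0.784, 0, 0, 0],
    [0, -170.6, 300.8, 0.907, 0, 0, 0],
    [0, -186.1, 328.1, 0.99, 0, 0, 0],
    [0, -194, 342, 1.031, 0, 0, 0],
    [0, -194, 342, 1.031, 0, 0, 0],
    [0, -194, 342, 1.031, 0, 0, 0]
  ]
}}

```text
t: 1.48
tool_pos: [484.7, 336.7, 231.1]
tool_rot: [[-0.001, 0.981, 0.193], [0.001, 0.193, -0.981], [-1.0, -0.001, -0.001]]
wrist_force: [-0.1, -0.4, -0.1]
grip_width: -0.2
```

```bash
cat >> h.py <<'E'
def wcam(s):
    T=np.eye(4);T[:3,:3]=s['tool_rot'];T[:3,3]=s['tool_pos'];return T@np.array(optics.camera_params('wrist')['T_tool_cam'])
def wray(T,uv,z):
    p=optics.camera_params('wrist'); f=210/np.tan(np.radians(p['fovy']/2))
    d=T[:3,:3]@np.array([(uv[0]-p['cx'])/f,(uv[1]-p['cy'])/f,1]); c=T[:3,3]; return c+d*(z-c[2])/d[2]
def snap(name,n='wrist'):
    s=telemetry.sense(); im=np.array(optics.capture(n)); cv2.imwrite(f'pics/{name}.png',cv2.cvtColor(im,cv2.COLOR_RGB2BGR))
    print('t',s['t'],'pos',s['tool_pos'],'z',s['tool_rot'][:,2],'x',s['tool_rot'][:,0],'F',s['wrist_force'],'w',s['grip_width']); return s,wcam(s),im
E
python3 - <<'E'
from h import *
s,T,im=snap('w1'); np.savez('w1.npz',T=T)
E
```

```text
t 1.475 pos [484.67 336.75 231.07] z [ 0.19 -0.98 -0.  ] x [-0.  0. -1.] F [-0.06 -0.41 -0.06] w -0.22292059868668138
```

View pics/w1.png

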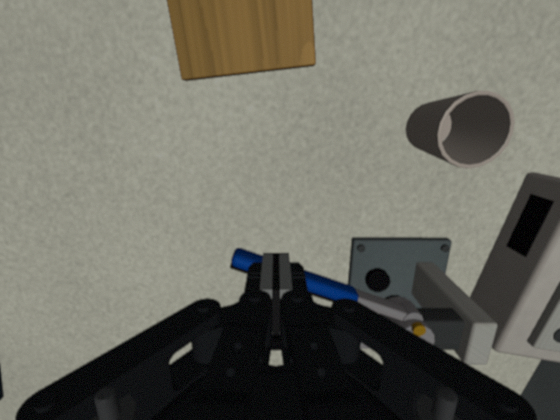

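The wrist view shows the blue grip from (238,258) to (352,295), half hidden behind the closed fingertips at (275,260), the brass hinge at (419,329), and the beaker well clear at the upper right. I'll check the lever line from here.

Run:
```python
from h import *
T=np.load('w1.npz')['T']; im=cv2.imread('pics/w1.png'); h=cv2.cvtColor(im,cv2.COLOR_BGR2HSV)
m=cv2.inRange(h,(105,150,40),(125,255,255))
for c in (236,240,245,250,300,310,320,330,340,350,355):
    r=np.where(m[:,c])[0]
    if len(r): print(c,r.min(),r.max(),'outer@115',wray(T,(c,r.min()),115)[:2],'top@126',wray(T,(c,r.max()),126)[:2])
H=wray(T,(419,329),130); print(H)
P=np.array([wray(T,(c,np.where(m[:,c])[0].min()),112)[:2] for c in (245,250,310,320,330,340)]); k=np.polyfit(P[:,0],P[:,1],1); print(k,np.degrees(np.arctan(k[0])),np.polyval(k,497))
```

```text
236 251 267 outer@115 [456.25 283.26] top@126 [459.28 272.66]
240 250 268 outer@115 [459.81 285.02] top@126 [463.08 272.35]
245 251 270 outer@115 [464.64 284.91] top@126 [467.97 271.18]
250 253 266 outer@115 [469.65 283.76] top@126 [471.84 276.18]
310 273 292 outer@115 [530.63 273.82] top@126 [532.66 259.83]
320 277 295 outer@115 [541.25 271.4 ] top@126 [542.82 258.44]
330 280 298 outer@115 [551.68 270.05] top@126 [553.04 257.05]
340 284 299 outer@115 [562.49 267.59] top@126 [562.76 257.82]
350 286 299 outer@115 [572.78 267.31] top@126 [572.21 259.67]
355 291 300 outer@115 [579.2  262.75] top@126 [577.23 259.52]
[646.23 242.08 130.  ]
[ -0.17 363.59] -9.80058818532783 277.7352543532951
```

Emit:
{"op": "step_arm", "data": {
  "targets": [
    [15, -4, 0, 0, 0, 0, 0],
    [45, -8, 0, 0, 0, 0, 0],
    [80, -8, 0, 0, 0, 0, 0],
    [110, -8, 0, 0, 0, 0, 0],
    [126, -8, 0, 0, 0, 0, 0],
    [131, -8, 8, 0, 0, 0, 0],
    [131, -8, 18, 0, 0, 0, 0],
    [131, -8, 26, 0, 0, 0, 0],
    [131, -8, 30, 0, 0, 0, 0],
    [131, -8, 30, 0, 0, 0, 0]
  ]
}}

```text
t: 2.78
tool_pos: [484.0, 303.9, 100.8]
tool_rot: [[0.001, 0.982, 0.189], [0.0, 0.189, -0.982], [-1.0, 0.001, -0.0]]
wrist_force: [-1.4, 1.0, -0.6]
grip_width: 0.3
```

Run:
```python
from h import *
s,T,im=snap('w2')
```

```text
t 2.775 pos [483.96 303.91 100.78] z [ 0.19 -0.98 -0.  ] x [ 0.  0. -1.] F [-1.38  1.05 -0.55] w 0.2964037713499784
```

View pics/w2.png

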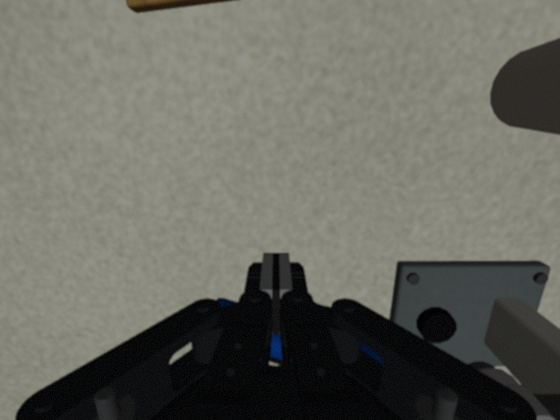

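The fingers are outside the lever at mid-height and still clear of it, with the blue grip just beyond them. I'll start the push.

Emit:
{"op": "step_arm", "data": {
  "targets": [
    [0, 0, 4, 0, 0, 0, 0],
    [0, 0, 8, 0, 0, 0, 0],
    [0, 0, 13, 0, 0, 0, 0],
    [0, 0, 18, 0, 0, 0, 0],
    [0, 0, 24, 0, 0, 0, 0],
    [0, 0, 30, 0, 0, 0, 0],
    [0, 0, 36, 0, 0, 0, 0],
    [0, 0, 42, 0, 0, 0, 0],
    [0, 0, 46, 0, 0, 0, 0],
    [0, 0, 48, 0, 0, 0, 0],
    [0, 0, 48, 0, 0, 0, 0]
  ]
}}

```text
t: 4.2
tool_pos: [492.4, 256.7, 100.2]
tool_rot: [[-0.001, 0.982, 0.19], [-0.0, 0.19, -0.982], [-1.0, -0.001, -0.0]]
wrist_force: [-3.4, 4.3, 0.5]
grip_width: -0.1
```

Run:
```python
from h import *
s,T,im=snap('t2','top')
i=cv2.imread('pics/t2.png')[140:270,130:280]; cv2.imwrite('pics/t2c.png',cv2.resize(i,None,fx=4.5,fy=4.5,interpolation=2))
```

```text
t 4.2 pos [492.38 256.75 100.25] z [ 0.19 -0.98 -0.  ] x [-0. -0. -1.] F [-3.42  4.34  0.53] w -0.0855320538364321
```

View pics/t2c.png

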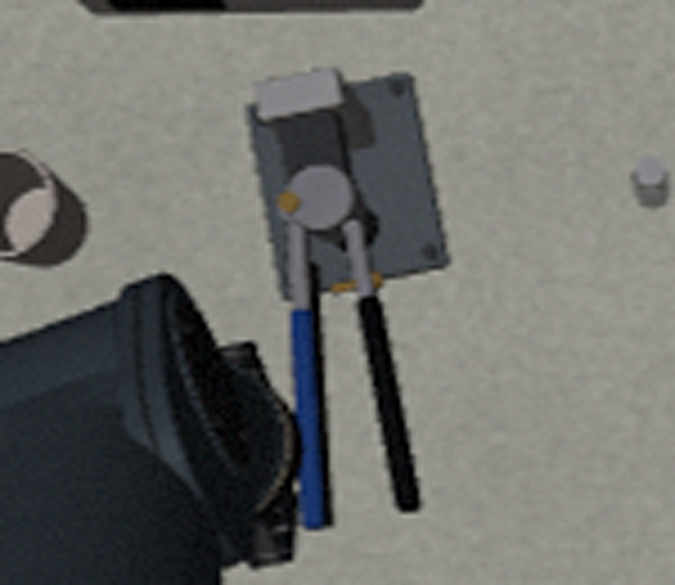

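The lever has come part of the way in, pushed by the fingers only, with clear space to the bar. I'll go on slowly.

Emit:
{"op": "step_arm", "data": {
  "targets": [
    [0, 0, 3, 0, 0, 0, 0],
    [0, 0, 6, 0, 0, 0, 0],
    [0, 0, 9, 0, 0, 0, 0],
    [0, 0, 11, 0, 0, 0, 0],
    [0, 0, 13, 0, 0, 0, 0],
    [0, 0, 14, 0, 0, 0, 0],
    [0, 0, 14, 0, 0, 0, 0]
  ]
}}

```text
t: 5.12
tool_pos: [494.5, 243.3, 100.2]
tool_rot: [[-0.002, 0.982, 0.19], [0.0, 0.19, -0.982], [-1.0, -0.002, -0.0]]
wrist_force: [-4.4, 5.3, 1.1]
grip_width: 0.0
```

Emit:
{"op": "step_arm", "data": {
  "targets": [
    [0, 0, 1, 0, 0, 0, 0],
    [0, 0, 2, 0, 0, 0, 0],
    [0, 0, 2, 0, 0, 0, 0]
  ]
}}

```text
t: 5.5
tool_pos: [494.8, 241.3, 100.1]
tool_rot: [[-0.002, 0.982, 0.19], [0.0, 0.19, -0.982], [-1.0, -0.002, -0.0]]
wrist_force: [-4.3, 4.8, 1.0]
grip_width: -0.0
```

Emit:
{"op": "step_arm", "data": {
  "targets": [
    [0, 0, 0.7, 0, 0, 0, 0],
    [0, 0, 1.5, 0, 0, 0, 0],
    [0, 0, 1.5, 0, 0, 0, 0]
  ]
}}

```text
t: 5.88
tool_pos: [495.1, 239.9, 100.2]
tool_rot: [[-0.002, 0.982, 0.19], [0.0, 0.19, -0.982], [-1.0, -0.002, -0.0]]
wrist_force: [-4.6, 5.2, 1.0]
grip_width: 0.4
```

Emit:
{"op": "step_arm", "data": {
  "targets": [
    [0, 0, 0.7, 0, 0, 0, 0],
    [0, 0, 1.5, 0, 0, 0, 0],
    [0, 0, 1.5, 0, 0, 0, 0]
  ]
}}

```text
t: 6.25
tool_pos: [495.3, 238.4, 100.1]
tool_rot: [[-0.002, 0.982, 0.19], [0.0, 0.19, -0.982], [-1.0, -0.002, -0.0]]
wrist_force: [-5.2, 4.7, 1.9]
grip_width: -0.1
```

Emit:
{"op": "step_arm", "data": {
  "targets": [
    [0, 0, 0.5, 0, 0, 0, 0],
    [0, 0, 1, 0, 0, 0, 0],
    [0, 0, 1, 0, 0, 0, 0]
  ]
}}

```text
t: 6.62
tool_pos: [495.5, 237.5, 100.1]
tool_rot: [[-0.002, 0.982, 0.19], [0.0, 0.19, -0.982], [-1.0, -0.002, -0.0]]
wrist_force: [-4.7, 4.6, 2.2]
grip_width: -0.2
```

Emit:
{"op": "step_arm", "data": {
  "targets": [
    [0, 0, 0.5, 0, 0, 0, 0],
    [0, 0, 1, 0, 0, 0, 0],
    [0, 0, 1, 0, 0, 0, 0]
  ]
}}

```text
t: 7.0
tool_pos: [495.5, 237.2, 100.1]
tool_rot: [[-0.002, 0.982, 0.191], [0.001, 0.191, -0.982], [-1.0, -0.002, -0.001]]
wrist_force: [-5.2, 6.8, 1.3]
grip_width: -0.2
```

Emit:
{"op": "step_arm", "data": {
  "targets": [
    [0, 0, 0.5, 0, 0, 0, 0],
    [0, 0, 1, 0, 0, 0, 0],
    [0, 0, 1, 0, 0, 0, 0]
  ]
}}

```text
t: 7.38
tool_pos: [495.6, 237.0, 100.2]
tool_rot: [[-0.002, 0.981, 0.192], [0.002, 0.192, -0.981], [-1.0, -0.002, -0.002]]
wrist_force: [-6.0, 9.4, 1.3]
grip_width: 0.0
```

The stop is reached: the TCP stays at y≈237 while the force rises about 2.6 N per commanded mm. I'll press 2 mm more and hold.

Emit:
{"op": "step_arm", "data": {
  "targets": [
    [0, 0, 0.7, 0, 0, 0, 0],
    [0, 0, 1.4, 0, 0, 0, 0],
    [0, 0, 2, 0, 0, 0, 0],
    [0, 0, 2, 0, 0, 0, 0]
  ]
}}

```text
t: 7.88
tool_pos: [495.6, 236.7, 100.2]
tool_rot: [[-0.002, 0.981, 0.193], [0.003, 0.193, -0.981], [-1.0, -0.002, -0.004]]
wrist_force: [-7.2, 14.7, 0.2]
grip_width: 0.2
```

Run:
```python
from h import *
s,T,im=snap('t3','top')
i=cv2.imread('pics/t3.png')[140:270,130:280]; cv2.imwrite('pics/t3c.png',cv2.resize(i,None,fx=4.5,fy=4.5,interpolation=2))
```

```text
t 7.875 pos [495.61 236.68 100.18] z [ 0.19 -0.98 -0.  ] x [-0.  0. -1.] F [-7.24 14.73  0.19] w 0.21652991337899297
```

View pics/t3c.png

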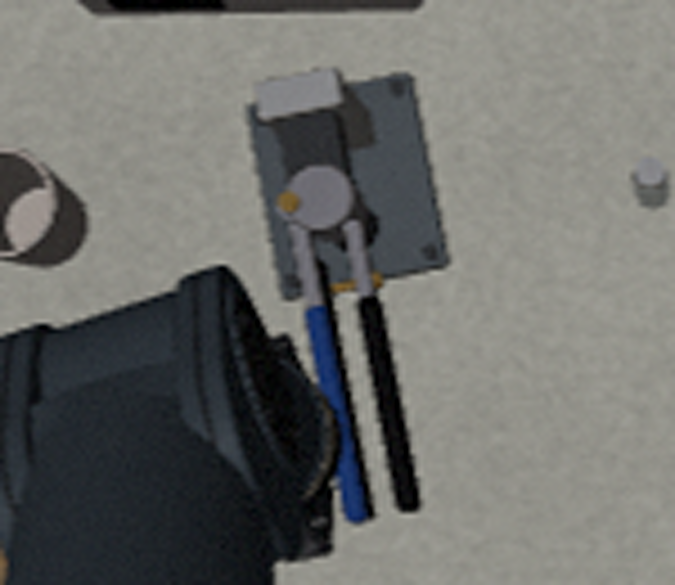

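The lever lies parallel to the bar with a clear gap, and the push is about 15 N. I'll hold it here for over 2 s.

Emit:
{"op": "step_arm", "data": {
  "targets": [
    [0, 0, 0, 0, 0, 0, 0],
    [0, 0, 0, 0, 0, 0, 0],
    [0, 0, 0, 0, 0, 0, 0],
    [0, 0, 0, 0, 0, 0, 0],
    [0, 0, 0, 0, 0, 0, 0],
    [0, 0, 0, 0, 0, 0, 0],
    [0, 0, 0, 0, 0, 0, 0],
    [0, 0, 0, 0, 0, 0, 0],
    [0, 0, 0, 0, 0, 0, 0],
    [0, 0, 0, 0, 0, 0, 0],
    [0, 0, 0, 0, 0, 0, 0]
  ]
}}

```text
t: 9.3
tool_pos: [495.6, 236.7, 100.2]
tool_rot: [[-0.002, 0.981, 0.193], [0.003, 0.193, -0.981], [-1.0, -0.002, -0.004]]
wrist_force: [-7.2, 14.5, 0.9]
grip_width: 0.0
```

Emit:
{"op": "step_arm", "data": {
  "targets": [
    [0, 0, 0, 0, 0, 0, 0],
    [0, 0, 0, 0, 0, 0, 0],
    [0, 0, 0, 0, 0, 0, 0],
    [0, 0, 0, 0, 0, 0, 0],
    [0, 0, 0, 0, 0, 0, 0],
    [0, 0, 0, 0, 0, 0, 0],
    [0, 0, 0, 0, 0, 0, 0],
    [0, 0, 0, 0, 0, 0, 0]
  ]
}}

```text
t: 10.3
tool_pos: [495.6, 236.7, 100.2]
tool_rot: [[-0.002, 0.981, 0.193], [0.003, 0.193, -0.981], [-1.0, -0.002, -0.004]]
wrist_force: [-7.6, 15.5, 1.6]
grip_width: -0.2
```

Emit:
{"op": "step_arm", "data": {
  "targets": [
    [0, 0, -4, 0, 0, 0, 0],
    [0, 0, -10, 0, 0, 0, 0],
    [0, 0, -17, 0, 0, 0, 0],
    [0, 0, -24, 0, 0, 0, 0],
    [0, 0, -31, 0, 0, 0, 0],
    [0, 0, -38, 0, 0, 0, 0],
    [0, 0, -46, 0, 0, 0, 0],
    [0, 0, -55, 0, 0, 0, 0],
    [0, 0, -66, 0, 0, 0, 0],
    [0, 0, -80, 0, 0, 0, 0],
    [0, 0, -95, 0, 0, 0, 0],
    [0, 0, -100, 0, 0, 0, 0]
  ]
}}

```text
t: 11.8
tool_pos: [477.6, 333.2, 100.1]
tool_rot: [[-0.0, 0.981, 0.192], [0.0, 0.192, -0.981], [-1.0, -0.0, -0.0]]
wrist_force: [-0.6, -0.7, 0.3]
grip_width: -0.3
```

Emit:
{"op": "step_arm", "data": {
  "targets": [
    [-20, 0, 0, 0, 0, 0, 0],
    [-50, 0, 0, 0, 0, 0, 0],
    [-85, 0, -10, 0, 0, 0, 0],
    [-115, 0, -30, 0, 0, 0, 0],
    [-130, 0, -50, 0, 0, 0, 0],
    [-135, 0, -60, 0, 0, 0, 0],
    [-135, 0, -60, 0, 0, 0, 0],
    [-135, 0, -60, 0, 0, 0, 0],
    [-135, 0, -60, 0, 0, 0, 0]
  ]
}}

```text
t: 12.92
tool_pos: [467.1, 389.5, 234.7]
tool_rot: [[-0.001, 0.982, 0.189], [-0.001, 0.189, -0.982], [-1.0, -0.001, 0.001]]
wrist_force: [-0.1, 0.5, 0.5]
grip_width: -0.2
```

Run:
```python
from h import *
s,T,im=snap('t4','top'); print(s['qd'])
a=cv2.imread('pics/top1.png');b=cv2.imread('pics/t4.png'); d=cv2.absdiff(a,b).max(2)
y,x=np.where(d[140:300,230:]>40); print('changed px on bench right of blue:',len(x))
for n in (a,b):
    m=cv2.inRange(cv2.cvtColor(n,cv2.COLOR_BGR2HSV),(105,150,50),(125,255,255)); m[:, :150]=0;m[:,250:]=0; print(m.sum()//255,[v.mean() for v in np.where(m)])
```

```text
t 12.925 pos [467.09 389.46 234.67] z [ 0.19 -0.98  0.  ] x [-0. -0. -1.] F [-0.08  0.46  0.53] w -0.2468958189935716
[-0.06 -0.12 -0.09 -0.25  0.03  0.18  0.05]
changed px on bench right of blue: 0
200 [np.float64(232.65), np.float64(186.8)]
203 [np.float64(232.6206896551724), np.float64(186.83743842364532)]
```

View pics/t4.png

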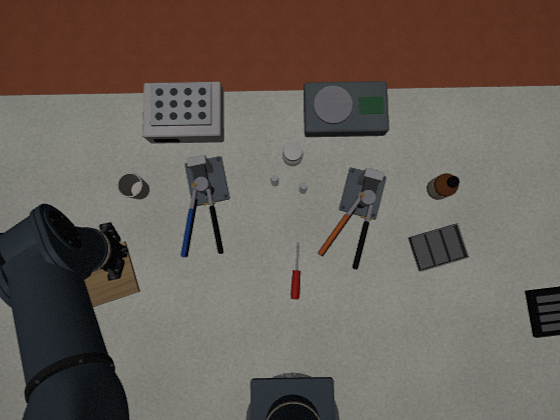

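The lever is back out, with its grip centroid at (186.8,232.6) as at the start. The hand is clear, and nothing else has moved, including the beaker at (131,185).

```bash
python3 -c "
from station import arm; print(arm.job_done())"
```

```text
the job is handed in; nothing more can be done
None
```

I pushed the blue lever in from its outer side with the closed fingers until it reached its stop, held it there, then took the hand away. The job is handed in; it gave no verdict.

- **On the stop:** the fingers stopped moving at y ≈ 237 mm while the force kept rising. The top picture showed the lever parallel to the black bar with a clear gap.
- **Hold:** about 2.4 s with a steady wrist force of about 16–17 N, below the 40 N limit. The contact force and lever angle could not be read directly, so they are inferred from the wrist force and the pictures.
- **After release:** the blue grip was back at its starting position to within 0.1 pixel in the top picture. The bench to the right of the blue crimper, including the orange crimper, showed no change. I checked the beaker only by eye, and it had not moved.
- **Hand:** the wrist force was about zero with the hand clear of everything.

No check failed or disagreed. The robot's clock read about 13 s of the 48 s allowed.

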